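# Line up the flasks by size beside the stirrer

## Robot

A 7-joint arm with a two-finger parallel gripper is mounted at the origin on the work surface. World frame = base frame: x ahead of the robot, y to its left, z up, the work surface at z = 0. Lengths are in m, angles in rad, forces in N, time in s.
With the tool pointing down it reaches from about 0.35 to 0.9 m from the base axis. Payload 8.1 kg.
Tool frame: the origin (TCP) lies midway between the tips of the shut fingers; the grasp point (between the pads) lies 19 mm behind it; z points along the fingers, y is the line along which they close (so a half turn about z gives the same grasp; the last joint's range is limited). The gripper opens to 92 mm and grips with 3 to 60 N. Pads are 19 mm wide; open, the fingers measure 130 mm over their backs; the gripper's body (75 mm by 190 mm) begins 47 mm behind the grasp point.
Start: joints at [1.029, 0.434, 0.025, 1.573, -0.012, 1.134, -0.075], TCP at [0.266, -0.566, 0.227] pointing down, gripper open.
Joint ranges: [-2.62, 2.62], [-0.44, 2.09], [-1.27, 1.32], [0.08, 2.57], [-1.32, 4.46], [0.12, 2], [-2.74, 2.74]. Speed limits (rad/s): [2.22, 2.22, 3.01, 3.01, 3.14, 3.14, 3.14].

## Interface

Orientations are given as a rotation vector (axis times angle).
In Python, from cell import arm gives the robot as it stands.
- The arm moves only by the tool carry_out, never from a script. Its arguments are lists of equal length, an entry for each row: "claw": the finger opening in cm, from 0 to 9.18; "delta_pos": the shift along the tool's x, y, z in cm, a list of three; "angular": the turn, a rotation vector about the tool's x, y, z in rad, a list of three. In form: {"claw": [claw, ...], "delta_pos": [[dx, dy, dz], ...], "angular": [[ax, ay, az], ...]}. A call has 1 to 20 rows; each row shifts and turns the commanded pose from where the row before left it, along the tool's axes as they then stand; what a row does not reach is not made up. A row lasts 1/10 s, in which the tool goes at most 50 mm and 8.59 degrees, less where a joint would pass 70% of its speed; a pose out of reach is approached as far as the arm can. A call with a gripper value outside its range is refused whole. The fingers move at their own pace and stop on an object; "force" is the grip in N (left out, the last holds). Time passes only in rows, so rows that do not move let the fingers close. It gives the time, the measured TCP pose, the force, the opening and the grip force at its end, in the units of the state.
- arm.observe(): the state, without advancing time (a new reading comes with each control period).
- arm.get_image(name): name is "scene" or "top" or "wrist"; returns a dict with "frame" (420x560x3 uint8, red, green, blue), "mtx" (3x3 intrinsics, pixels), "T" (4x4, takes a point from camera to world coordinates). Camera axes: x right, y down, z forward; pixel columns grow to the right and rows downward; lengths in m; the calibration is good to about 2 mm. A picture is of the moment at which its call begins. There is no depth.
- arm.sign_off(): hands the job in; it is judged then, once.
Trained networks look in a picture, given as the dict that the camera call returned (one of the last four; its "shot" number tells which), for a name from the list of things; names that differ only in an ending like _2 or _b are one class to them, and where a whole thing is asked for, a point or a joint stands for the part that bears it (a point fixed in the world has none). Each returns a list of dicts, best first, with "conf" (0 to 1); they miss things now and then, are a little off and sometimes report something else, mostly with a low value. They report only what shows in the picture. A call takes as long as a camera call.
- arm.look_for(label, picture): "centre" ([column, row] as shares, 0 to 1, of the picture: columns of its width, rows of its height, amid what is visible of it).
- arm.trace(label, picture): "region" (420x560 bool, what is visible of it) and "centre" ([column, row] as shares, 0 to 1, of the picture: columns of its width, rows of its height, amid what is visible of it).
- arm.place_of(label, picture): "centre" ([column, row] as shares, 0 to 1, of the picture: columns of its width, rows of its height: a listed point, or the origin of a listed thing).
The state is a dict: "clock": time; "joints": joint angles; "dq": joint speeds; "joint_efforts": joint torques, N m; "position": TCP position; "ee_rot": TCP orientation; "force": force on the tool from outside, world axes, zero at the start; "ft_torque": the same for the moment, N m; "width": opening from 0.0 (shut) to 1.0 (fully open); "gripper_force": force on a finger pad.
Only numpy, scipy, OpenCV 4.12 (cv2) and the standard library are available. Lean on these libraries where they do the work, as an engineer would, in place of code of your own. Each camera call takes 0.05 s, during which the arm holds its last target. There are 200 camera calls.

## Task

Line the four stoppered flasks up on the row of black pads in order of size, one flask standing centred on each pad: the largest on the pad next to the hotplate stirrer, then each next smaller one, ending with the smallest on the pad farthest from the stirrer. They are glass: keep them upright, do not drop them and set them down gently.

Things in the scene. Friction and masses are not known exactly. Their poses are not given: they have to be found in the camera images.
- flask_a: smallest of four amber conical glass flasks with a dark rubber stopper, upright, rigid, empty, about 60 g. Base 44 mm across, a cone up to a straight round neck 21 mm in diameter, 32 mm long, rim 74 mm above the base; stopper 17 mm across, 14 mm above the rim (88 mm overall). Grip the neck from above. Origin: centre of underside; z up its axis.
- flask_b: second smallest of four amber conical glass flasks with a dark rubber stopper, upright, rigid, empty, about 90 g. Base 54 mm across, a cone up to a straight round neck 24 mm in diameter, 32 mm long, rim 90 mm above the base; stopper 20 mm across, 14 mm above the rim (104 mm overall). Grip the neck from above. Origin: centre of underside; z up its axis.
- flask_c: second largest of four amber conical glass flasks with a dark rubber stopper, upright, rigid, empty, about 130 g. Base 66 mm across, a cone up to a straight round neck 27 mm in diameter, 32 mm long, rim 108 mm above the base; stopper 23 mm across, 14 mm above the rim (122 mm overall). Grip the neck from above. Origin: centre of underside; z up its axis.
- flask_d: largest of four amber conical glass flasks with a dark rubber stopper, upright, rigid, empty, about 200 g. Base 80 mm across, a cone up to a straight round neck 30 mm in diameter, 32 mm long, rim 132 mm above the base; stopper 26 mm across, 14 mm above the rim (146 mm overall). Grip the neck from above. Origin: centre of underside; z up its axis.
- pad_1: number 1, counted from +y (robot's left) to -y, of four identical fixed round black rubber pads, 84 mm across, 3 mm thick, grey spot in the middle, 95 mm apart in a straight row on a white strip (100 x 390 x 8 mm). The row runs along y, turned up to 0.18 rad. Origin: centre of the pad's underside, 8 mm above the bench; flasks stand on its face 3 mm higher.
- pad_2: number 2, counted from +y (robot's left) to -y, of four identical fixed round black rubber pads, 84 mm across, 3 mm thick, grey spot in the middle, 95 mm apart in a straight row on a white strip (100 x 390 x 8 mm). The row runs along y, turned up to 0.18 rad. Origin: centre of the pad's underside, 8 mm above the bench; flasks stand on its face 3 mm higher.
- pad_3: number 3, counted from +y (robot's left) to -y, of four identical fixed round black rubber pads, 84 mm across, 3 mm thick, grey spot in the middle, 95 mm apart in a straight row on a white strip (100 x 390 x 8 mm). The row runs along y, turned up to 0.18 rad. Origin: centre of the pad's underside, 8 mm above the bench; flasks stand on its face 3 mm higher.
- pad_4: number 4, counted from +y (robot's left) to -y, of four identical fixed round black rubber pads, 84 mm across, 3 mm thick, grey spot in the middle, 95 mm apart in a straight row on a white strip (100 x 390 x 8 mm). The row runs along y, turned up to 0.18 rad. Origin: centre of the pad's underside, 8 mm above the bench; flasks stand on its face 3 mm higher.
- stirrer: small fixed hotplate stirrer: square white box 120 x 120 mm, 45 mm high, round white plate 104 mm across on top (55 mm overall), just beyond one end of the row of pads, either end, about 137 mm from the nearest pad's centre (a vacuum controller with a tilted blue screen is at the other end). Origin: centre of its underside.

How it is judged:
By the outcome, as a careful person would: the job done as asked, in the order asked, and still so for the second after the job is handed in, with the robot touching nothing.
It also fails if it takes over 109 s, if anything falls off the work surface, if the arm or the gripper's body presses on something with over 40 N, if the wrist force passes 120 N, or if a joint passes its speed limit or range.

## Working session

There is one attempt and no reset: what is moved stays moved. The work goes in short steps, Python scripts to look and compute and a tool call to move; the robot and the scene stay as the last step left them, time stands still between calls to the robot, and variables do not carry over. Pictures are saved under pics/ and viewed, at most 14 in all, crops included, and the job is handed in when it is done.

Besides the shell and the picture viewer there is one more tool, called as name(argument=value, ...) on one line, values as JSON. carry_out: Moves the arm, as the interface text tells. Its arguments: {"type":"object","properties":{"claw":{"type":"array","items":{"type":"number"}},"delta_pos":{"type":"array","items":{"type":"array","items":{"type":"number"}}},"angular":{"type":"array","items":{"type":"array","items":{"type":"number"}}},"force":{"type":"number"}},"required":["claw","delta_pos","angular"]}

```bash
mkdir -p pics; ls
cat > h.py <<'E'
import numpy as np, cv2
from cell import arm
def proj(im,P):
    T=np.linalg.inv(im["T"]); p=T[:3,:3]@np.array(P,float)+T[:3,3]; q=im["mtx"]@p; return q[:2]/q[2]
def ray(im,c,z,share=True):
    h,w=im["frame"].shape[:2]; u=np.array([c[0]*w,c[1]*h,1]) if share else np.array([c[0],c[1],1])
    d=im["T"][:3,:3]@np.linalg.solve(im["mtx"],u); o=im["T"][:3,3]; return o+d*(z-o[2])/d[2]
def save(im,n): cv2.imwrite("pics/"+n,im["frame"][:,:,::-1])
E
python3 - <<'E'
from h import *
np.set_printoptions(precision=3,suppress=True)
s=arm.observe(); print(s)
for n in ["top","scene"]:
    im=arm.get_image(n); save(im,n+"1.png"); print(n,im["T"][:3,3],im["T"][:3,2])
    for l,z in [("flask_a",0),("pad_1",.008),("stirrer",0)]:
        for r in arm.place_of(l,im): print(l,round(r["conf"],2),np.array(r["centre"])*[560,420],ray(im,r["centre"],z))
E
```

```text
pics
{'clock': 0.0, 'joints': array([ 1.029,  0.435,  0.025,  1.574, -0.012,  1.134, -0.075]), 'dq': array([ 0.   ,  0.002, -0.001, -0.001, -0.   ,  0.   ,  0.   ]), 'joint_efforts': array([ -0.   , -66.785,   0.985, -31.446,  -0.06 ,   0.043,   0.   ]), 'position': array([ 0.265, -0.565,  0.226]), 'ee_rot': array([-3.065, -0.683,  0.001]), 'force': array([-0.33 ,  0.305,  0.71 ]), 'ft_torque': array([ 0.109, -0.053,  0.007]), 'gripper_force': 0.0, 'width': 1.000358579575132}
top [0.41  0.022 1.017] [ 0.166 -0.005 -0.986]
flask_a 0.92 [420.112 286.692] [ 0.407 -0.343  0.   ]
flask_a 0.81 [259.112 272.118] [0.439 0.065 0.   ]
flask_a 0.76 [342.216 274.008] [ 0.436 -0.146  0.   ]
flask_a 0.74 [162.68  278.292] [0.421 0.308 0.   ]
pad_1 0.91 [318.808 186.396] [ 0.662 -0.087  0.008]
pad_1 0.89 [211.176 203.112] [0.614 0.192 0.008]
pad_1 0.62 [285.824 192.612] [ 0.645 -0.001  0.008]
stirrer 0.66 [363.216 161.196] [ 0.735 -0.207  0.   ]
scene [ 1.093 -0.646  0.701] [-0.498  0.615 -0.612]
flask_a 0.88 [101.024 286.398] [ 0.406 -0.34   0.   ]
flask_a 0.84 [245.784 196.98 ] [0.438 0.054 0.   ]
flask_a 0.67 [300.384 151.41 ] [0.418 0.304 0.   ]
flask_a 0.59 [188.216 239.61 ] [ 0.441 -0.14   0.   ]
pad_1 0.72 [323.12  214.998] [0.63  0.1   0.008]
pad_1 0.72 [282.408 266.7  ] [ 0.659 -0.088  0.008]
pad_1 0.57 [341.6   191.016] [0.614 0.205 0.008]
pad_1 0.57 [305.48 239.82] [0.648 0.007 0.008]
stirrer 0.93 [270.816 323.106] [ 0.725 -0.208  0.   ]
stirrer 0.2 [299.096 149.688] [0.41 0.31 0.  ]
```

View pics/top1.png

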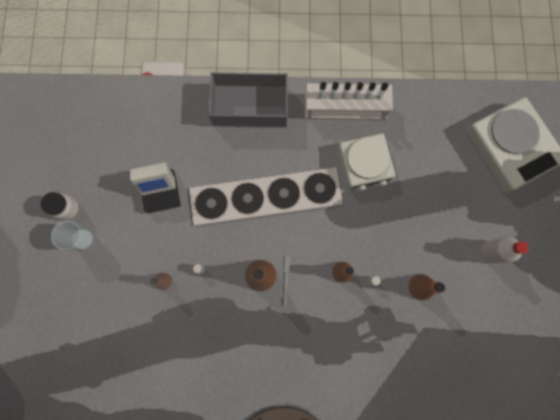

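View pics/scene1.png

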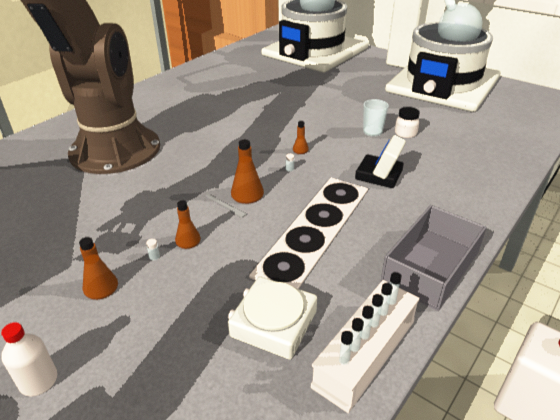

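The top view shows pads at about (211,203), (248,198), (284,193) and (320,188), with the stirrer at (367,160) beside pad_4 on the −y side. The flasks, from smallest: a (163,280), b (343,271), c (422,287), d (260,275). Next I'll refine their positions by fitting silhouettes.

```bash
cat >> h.py <<'E'
from scipy.optimize import minimize
DIM=dict(a=(44,21,74,17),b=(54,24,90,20),c=(66,27,108,23),d=(80,30,132,26))
def sil(im,k,x,y,z0=0,S=4):
    b,n,h,s=np.array(DIM[k])/1000; prof=[(0,b),(h-.032,n),(h,n),(h,s),(h+.014,s)]
    m=np.zeros((420*S,560*S),np.uint8); t=np.linspace(0,2*np.pi,40)
    R=[np.array([proj(im,(x+d/2*np.cos(a),y+d/2*np.sin(a),z0+zz)) for a in t]) for zz,d in prof]
    for p,q in zip(R,R[1:]):
        cv2.fillConvexPoly(m,cv2.convexHull(((np.vstack([p,q])+.5)*S).astype(np.int32)),1)
    return cv2.resize(m.astype(np.float32),(560,420),interpolation=cv2.INTER_AREA)
def fit(views,k,x0,z0=0):
    def f(p):
        c=0
        for im,reg in views:
            m=sil(im,k,p[0],p[1],z0); c+=1-np.minimum(m,reg).sum()/np.maximum(m,reg).sum()
        return c/len(views)
    r=minimize(f,x0,method="Nelder-Mead",options=dict(initial_simplex=np.array(x0)+[[0,0],[.008,0],[0,.008]],xatol=2e-4,fatol=1e-4,maxiter=60))
    return r.x,r.fun
E
cat > m.py <<'E'
from h import *
np.set_printoptions(precision=4,suppress=True)
A=[arm.get_image(n) for n in ["top","scene"]]
TR=[arm.trace("flask_a",im) for im in A]; PR=[arm.trace("pad_1",im) for im in A]
X=dict(a=(.42,.306),b=(.438,-.143),c=(.406,-.341),d=(.438,.059))
for k,x in X.items():
    V=[]
    for im,T in zip(A,TR):
        e=sil(im,k,*x); best=max(T,key=lambda r:np.minimum(e,r["region"]).sum()); V.append((im,best["region"].astype(float)))
    print(k,"both",*fit(V,k,x),"top",*fit(V[:1],k,x),"scene",*fit(V[1:],k,x))
    print({j:round(fit(V,j,x)[1],3) for j in DIM if j!=k})
for im,T in zip(A,PR):
    for r in T:
        c,_=cv2.findContours(r["region"].astype(np.uint8),cv2.RETR_EXTERNAL,2); c=max(c,key=cv2.contourArea)[:,0]
        w=np.array([ray(im,p,.011,False)[:2] for p in c]); (cx,cy),rad=cv2.minEnclosingCircle((w*1000).astype(np.float32)); print("pad",round(r["conf"],2),cx,cy,"diam",2*rad,w.mean(0))
E
time python3 m.py
```

```text
a both [0.4143 0.3077] 0.14145491592217913 top [0.4139 0.3066] 0.10442024343369638 scene [0.4089 0.316 ] 0.1010155966630395
{'b': np.float64(0.384), 'c': np.float64(0.575), 'd': np.float64(0.709)}
b both [ 0.4416 -0.1429] 0.10934772551953331 top [ 0.4412 -0.1461] 0.08939953035894 scene [ 0.4407 -0.1412] 0.06421194431971267
{'a': np.float64(0.292), 'c': np.float64(0.34), 'd': np.float64(0.545)}
c both [ 0.4059 -0.3422] 0.08785723047875038 top [ 0.4056 -0.3454] 0.06334060341693926 scene [ 0.405  -0.3405] 0.04703544219940381
{'a': np.float64(0.511), 'b': np.float64(0.284), 'd': np.float64(0.337)}
d both [0.4306 0.0653] 0.09044625171449144 top [0.43   0.0633] 0.09775201691861835 scene [0.4294 0.0678] 0.060702161872431715
{'a': np.float64(0.669), 'b': np.float64(0.511), 'c': np.float64(0.285)}
pad 0.8 613.4586181640625 192.62240600585938 diam 84.70458221435547 [0.6136 0.1907]
pad 0.78 642.3610229492188 4.466625690460205 diam 84.7940902709961 [0.645  0.0042]
pad 0.65 657.426025390625 -88.87525177001953 diam 83.42365264892578 [ 0.6528 -0.0859]
pad 0.6 627.8591918945312 99.89257049560547 diam 82.92135620117188 [0.6241 0.1001]
pad 0.78 617.2821044921875 196.42962646484375 diam 86.91048431396484 [0.6128 0.1958]
pad 0.62 629.7941284179688 100.27049255371094 diam 87.92913055419922 [0.6328 0.0993]
pad 0.6 645.6106567382812 6.992884159088135 diam 86.8038558959961 [0.6497 0.0042]
real	0m30.160s
user	0m34.003s
sys	0m7.582s
```

carry_out(claw=[9,9,9,9,9,9,9,9,9], delta_pos=[[0,0,-0.6],[0,0,-0.6],[0,0,-0.6],[0,0,-0.6],[0,0,-0.6],[0,0,-0.6],[0,0,-0.6],[0,0,-0.6],[0,0,-0.6]], angular=[[0,0,-0.143],[0,0,-0.143],[0,0,-0.143],[0,0,-0.143],[0,0,-0.143],[0,0,-0.143],[0,0,-0.143],[0,0,-0.143],[0,0,-0.145]], force=15)

```text
clock: 1.6
position: [0.2654, -0.5658, 0.281]
ee_rot: [2.034, 2.395, -0.0]
force: [0.5, -0.4, 0.2]
width: 0.983
gripper_force: 0.0
```

carry_out(claw=[9,9,9,9,9,9,9,9,9,9,9,9,9,9,9,9,9,9], delta_pos=[[2,0.8,0],[3.7,1.6,0],[3.7,1.6,0],[3.7,1.6,0],[3.7,1.6,0],[3.7,1.6,0],[3.7,1.6,0],[3.7,1.6,0],[3.7,1.6,0],[3.7,1.6,0],[3.7,1.6,0],[3.7,1.6,0],[3.7,1.6,0],[3.7,1.6,0],[3.7,1.6,0],[3.7,1.7,0],[2,1,0],[0,0,0]], angular=[[0,0,0],[0,0,0],[0,0,0],[0,0,0],[0,0,0],[0,0,0],[0,0,0],[0,0,0],[0,0,0],[0,0,0],[0,0,0],[0,0,0],[0,0,0],[0,0,0],[0,0,0],[0,0,0],[0,0,0],[0,0,0]])

```text
clock: 3.4
position: [0.4288, 0.0658, 0.2811]
ee_rot: [-2.034, -2.394, -0.003]
force: [-0.5, -0.8, -0.9]
width: 0.981
gripper_force: 0.0
```

```bash
cat >> h.py <<'E'
from scipy.spatial.transform import Rotation as Ro
def delta(xy,z=None):
    s=arm.observe(); R=Ro.from_rotvec(s["ee_rot"]).as_matrix(); p=s["position"]
    return 100*R.T@(np.array([*xy,p[2] if z is None else z])-p)
def tilt():
    R=Ro.from_rotvec(arm.observe()["ee_rot"]).as_matrix(); return R[:,2],np.arctan2(R[1,1],R[0,1])
E
python3 - <<'E'
from h import *
np.set_printoptions(precision=4,suppress=True)
s=arm.observe(); print(s["clock"],s["position"],tilt(),s["joints"])
im=arm.get_image("wrist"); save(im,"w1.png"); print(im["T"][:3,3],im["T"][:3,2])
for r in arm.trace("flask_d",im):
    print(r["conf"],np.array(r["centre"])*[560,420],r["region"].sum())
    V=[(im,r["region"].astype(float))]; print(fit(V,"d",(.43,.065)))
print(proj(im,(.43,.065,.146)),delta((.43,.065)))
E
```

```text
3.4 [0.4288 0.0658 0.2811] (array([ 0.001 ,  0.0017, -1.    ]), np.float64(0.16215500908645286)) [ 0.4302  0.1483 -0.7787  1.877   0.1121  1.1595 -0.2257]
[0.4176 0.1387 0.4391] [ 0.0454 -0.2706 -0.9616]
0.93 [258.384 323.484] 662
(array([0.43 , 0.065]), np.float64(1.0))
0.72 [274.288 185.22 ] 2741
(array([0.4346, 0.0621]), np.float64(0.04294737778568569))
[271.166  204.4058] [ 0.2385  0.2173 -0.0001]
```

Run:
```python
from h import *
im=arm.get_image("wrist"); f=im["frame"].copy()
for (x,y),c in [((.4346,.0621),(0,255,0)),((.4306,.0653),(255,0,255))]:
    m=(sil(im,"d",x,y)>.5).astype(np.uint8); k,_=cv2.findContours(m,0,2); cv2.drawContours(f,k,-1,c,1)
f=cv2.resize(f,(800,600)); cv2.imwrite("pics/w2.png",f[:,:,::-1])
```

```text
(no output)
```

View pics/w2.png

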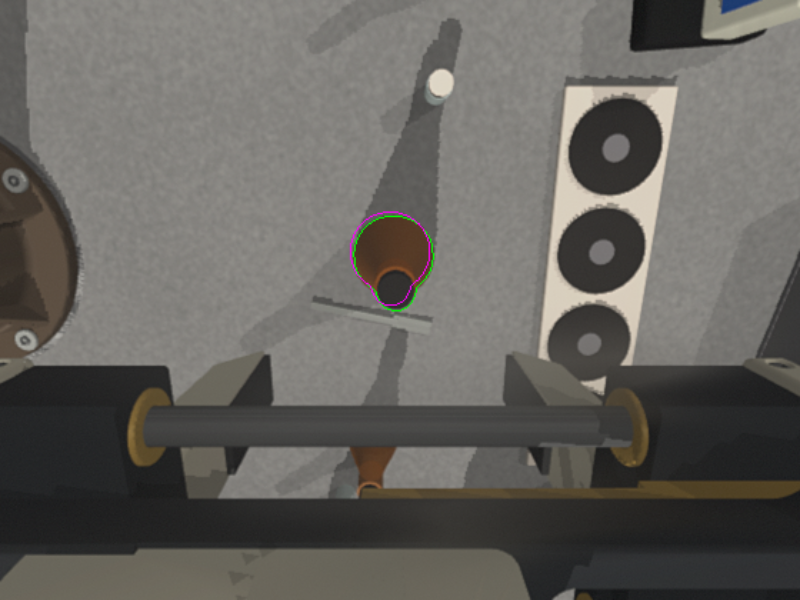

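Run:
```python
from h import *
np.set_printoptions(precision=4,suppress=True)
im=arm.get_image("wrist")
for r in arm.trace("pad_1",im):
    c,_=cv2.findContours(r["region"].astype(np.uint8),cv2.RETR_EXTERNAL,2); c=max(c,key=cv2.contourArea)[:,0]
    w=np.array([ray(im,p,.011,False)[:2] for p in c]); (cx,cy),d,_=cv2.fitEllipse((w*1000).astype(np.float32)); print("pad",round(r["conf"],2),cx,cy,"diam",d)
print(delta((.4335,.063),.100),arm.observe()["joints"],proj(im,arm.observe()["position"]))
```

```text
pad 0.87 646.7384643554688 7.427204132080078 diam (79.65060424804688, 82.54466247558594)
pad 0.81 617.3703002929688 193.13833618164062 diam (82.935302734375, 83.82987976074219)
[ 0.1214  0.5605 18.065 ] [ 0.4356  0.1463 -0.774   1.8794  0.1121  1.1599 -0.223 ] [269.4703 263.8729]
```

carry_out(claw=[9,9,9,9,9,9,9,9,9,4.5,2.5,2.5,2.5,2.5], delta_pos=[[0.1,0.3,1],[0,0.3,2.5],[0,0,3],[0,0,3],[0,0,3],[0,0,2.5],[0,0,2],[0,0,1],[0,0,0],[0,0,0],[0,0,0],[0,0,0],[0,0,0],[0,0,0]], angular=[[0,0,0],[0,0,0],[0,0,0],[0,0,0],[0,0,0],[0,0,0],[0,0,0],[0,0,0],[0,0,0],[0,0,0],[0,0,0],[0,0,0],[0,0,0],[0,0,0]])

```text
clock: 5.05
position: [0.4344, 0.0642, 0.1011]
ee_rot: [2.04, 2.388, 0.001]
force: [-0.6, 0.3, -0.0]
width: 0.597
gripper_force: 0.0
```

Run:
```python
from h import *
np.set_printoptions(precision=4,suppress=True)
im=arm.get_image("wrist"); save(im,"w3.png"); s=arm.observe(); print(s["clock"],s["position"],s["width"],s["gripper_force"],s["force"],tilt())
for r in arm.trace("flask_d",im)[:2]: print(fit([(im,r["region"].astype(float))],"d",(.4335,.063)))
```

```text
5.1 [0.4343 0.0642 0.101 ] 0.5503801403472874 0.0 [ 0.2736 -0.3916  0.0823] (array([ 0.0005, -0.0001, -1.    ]), np.float64(0.15675217989977508))
(array([0.4344, 0.062 ]), np.float64(0.19894115251476274))
```

View pics/w3.png

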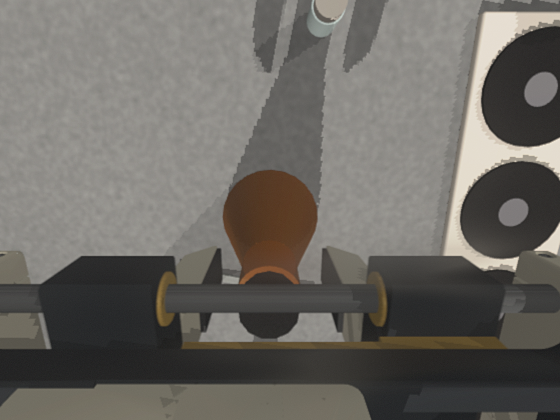

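The neck, at about (268,280), sits centred between the fingers. I'll close and lift.

carry_out(claw=[2.5,2.5,2.5,2.5,2.5,2.5,2.5,2.5,2.5,2.5], delta_pos=[[0,0,0],[0,0,0],[0,0,0],[0,0,0],[0,0,0],[0,0,0],[0,0,0],[0,0,0],[0,0,0],[0,0,-0.3]], angular=[[0,0,0],[0,0,0],[0,0,0],[0,0,0],[0,0,0],[0,0,0],[0,0,0],[0,0,0],[0,0,0],[0,0,0]])

```text
clock: 6.15
position: [0.4339, 0.0642, 0.1035]
ee_rot: [-2.04, -2.388, 0.001]
force: [0.2, 0.9, -1.7]
width: 0.323
gripper_force: 15.0
```

Run:
```python
from h import *
np.set_printoptions(precision=4,suppress=True)
s=arm.observe(); print(s["clock"],s["position"],s["width"],s["gripper_force"],s["force"])
print(delta((.6603,-.0876)))
```

```text
6.15 [0.4339 0.0642 0.1035] 0.3230839399635286 14.99112993478775 [ 0.1572  0.893  -1.6834]
[-18.531   19.9927  -0.0138]
```

carry_out(claw=[2.5,2.5,2.5,2.5,2.5,2.5,2.5,2.5,2.5,2.5,2.5,2.5,2.5,2.5,2.5,2.5,2.5,2.5], delta_pos=[[0,0,-0.7],[0,0,-1.5],[0,0,-2],[-0.5,0.5,-2],[-1,1,-1.3],[-1.5,1.5,0],[-1.8,2,0],[-1.8,2,0],[-1.8,2,0],[-1.8,2,0],[-1.8,2,0],[-1.8,2,0],[-1.8,2,0],[-1.5,1.6,0],[-0.9,1,0],[-0.4,0.4,0],[0,0,0],[0,0,0]], angular=[[0,0,0],[0,0,0],[0,0,0],[0,0,0],[0,0,0],[0,0,0],[0,0,0],[0,0,0],[0,0,0],[0,0,0],[0,0,0],[0,0,0],[0,0,0],[0,0,0],[0,0,0],[0,0,0],[0,0,0],[0,0,0]])

```text
clock: 7.95
position: [0.6598, -0.0855, 0.1789]
ee_rot: [-2.039, -2.389, -0.0]
force: [-0.6, 0.2, -1.6]
width: 0.324
gripper_force: 15.0
```

Run:
```python
from h import *
np.set_printoptions(precision=4,suppress=True)
s=arm.observe(); print(s["clock"],s["position"],s["width"],s["force"],tilt())
F=[]
for n in ["wrist","scene"]:
    im=arm.get_image(n); print(n)
    p=s["position"]
    for r in arm.trace("flask_d",im):
        z0=p[2]-.101
        if np.minimum(sil(im,"d",p[0],p[1],z0),r["region"]).sum()>200: print("flask",fit([(im,r["region"].astype(float))],"d",p[:2],z0))
    for r in arm.trace("pad_1",im):
        c,_=cv2.findContours(r["region"].astype(np.uint8),cv2.RETR_EXTERNAL,2); c=max(c,key=cv2.contourArea)[:,0]
        w=np.array([ray(im,q,.011,False)[:2] for q in c]); (cx,cy),d,_=cv2.fitEllipse((w*1000).astype(np.float32)); print("pad",round(r["conf"],2),cx,cy,"diam",d)
    f=im["frame"].copy()
    for q in [(616,193.6),(630.8,99.8),(645.5,6.2),(660.3,-87.6)]:
        e=np.array([proj(im,(q[0]/1e3+.042*np.cos(a),q[1]/1e3+.042*np.sin(a),.011)) for a in np.linspace(0,6.28,50)])
        cv2.polylines(f,[e.astype(np.int32)],True,(0,255,0),1)
    F.append(f)
cv2.imwrite("pics/p4.png",cv2.resize(np.hstack(F),(800,300))[:,:,::-1])
print(delta((.6603,-.0876)))
```

```text
7.95 [ 0.6598 -0.0855  0.1789] 0.32387173591543467 [-0.5646  0.1869 -1.5518] (array([-0.0004,  0.0004, -1.    ]), np.float64(0.15762901032263707))
wrist
flask (array([ 0.661, -0.087]), np.float64(0.19941308365421995))
pad 0.66 643.142333984375 164.20774841308594 diam (182.42626953125, 434.2642517089844)
pad 0.65 633.064697265625 97.2237548828125 diam (79.29132080078125, 82.58900451660156)
pad 0.65 647.3380126953125 5.4426374435424805 diam (82.21222686767578, 83.1704330444336)
scene
flask (array([ 0.6561, -0.0821]), np.float64(0.08489583333333328))
pad 0.89 630.4291381835938 101.51911926269531 diam (81.66526794433594, 84.71597290039062)
pad 0.84 659.924560546875 -86.94506072998047 diam (82.83430480957031, 84.33158111572266)
pad 0.69 615.5794067382812 194.7194366455078 diam (81.89250183105469, 84.91432189941406)
pad 0.56 657.3248291015625 12.90488338470459 diam (53.07742691040039, 85.63448333740234)
[-0.1675 -0.0146  0.    ]
```

View pics/p4.png

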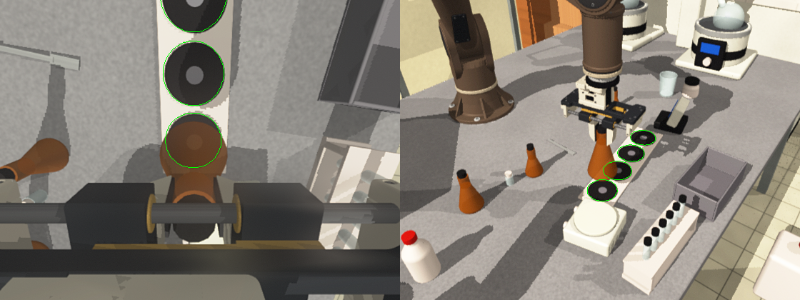

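The pad outlines match in both views and the flask hangs upright. I'll lower it.

carry_out(claw=[2.5,2.5,2.5,2.5,2.5,2.5,2.5,2.5], delta_pos=[[-0.1,0,0.7],[-0.1,0,1.3],[0,0,1.5],[0,0,1.3],[0,0,0.9],[0,0,0.5],[0,0,0.3],[0,0,0]], angular=[[0,0,0],[0,0,0],[0,0,0],[0,0,0],[0,0,0],[0,0,0],[0,0,0],[0,0,0]])

```text
clock: 9.05
position: [0.6608, -0.088, 0.1135]
ee_rot: [-2.04, -2.389, -0.0]
force: [0.3, 0.1, -2.8]
width: 0.321
gripper_force: 15.0
```

carry_out(claw=[2.5,2.5,2.5,2.5], delta_pos=[[0,0,0.1],[0,0,0.1],[0,0,0],[0,0,0]], angular=[[0,0,0],[0,0,0],[0,0,0],[0,0,0]])

```text
clock: 9.45
position: [0.6608, -0.0882, 0.1119]
ee_rot: [2.04, 2.388, 0.0]
force: [0.0, 0.1, -1.0]
width: 0.319
gripper_force: 15.0
```

carry_out(claw=[2.5,2.5,3.4,3.8,4.5,6,6,6,6,9,9,9,9,9,9], delta_pos=[[0,0,0.1],[0,0,0],[0,0,0],[0,0,0],[0,0,0],[0,0,0],[0,0,0],[0,0,-0.5],[0,0,-1.5],[0,0,-2.5],[0,0,-3],[0,0,-3],[0,0,-3],[0,0,-2.5],[0,0,-1]], angular=[[0,0,0],[0,0,0],[0,0,0],[0,0,0],[0,0,0],[0,0,0],[0,0,0],[0,0,0],[0,0,0],[0,0,0],[0,0,0],[0,0,0],[0,0,0],[0,0,0],[0,0,0]])

```text
clock: 10.95
position: [0.6618, -0.0876, 0.285]
ee_rot: [2.038, 2.386, 0.005]
force: [0.4, 0.0, 0.0]
width: 0.98
gripper_force: 0.0
```

carry_out(claw=[9,9,9,9,9,9,9,9,9,9,9,9,9], delta_pos=[[-1,-1.4,0],[-2,-2.8,0],[-2,-2.8,0],[-2,-2.8,0],[-2,-2.8,0],[-2,-2.8,0],[-2,-2.8,0],[-2,-2.8,0],[-2,-2.8,0],[-2,-2.8,0],[-1.5,-2,0],[-0.6,-0.6,0],[0,0,0]], angular=[[0,0,0],[0,0,0],[0,0,0],[0,0,0],[0,0,0],[0,0,0],[0,0,0],[0,0,0],[0,0,0],[0,0,0],[0,0,0],[0,0,0],[0,0,0]])

```text
clock: 12.25
position: [0.4047, -0.343, 0.2807]
ee_rot: [-2.043, -2.386, 0.0]
force: [-0.4, 0.1, 0.1]
width: 0.977
gripper_force: 0.0
```

```bash
cat > n.py <<'E'
from h import *
import sys
np.set_printoptions(precision=4,suppress=True)
k,x,y=sys.argv[1],float(sys.argv[2]),float(sys.argv[3])
s=arm.observe(); print(s["clock"],s["position"],tilt(),s["width"])
for n in ["wrist","top","scene"]:
    im=arm.get_image(n); e=sil(im,k,x,y)
    T=arm.trace("flask_"+k,im)
    if T:
        b=max(T,key=lambda r:np.minimum(e,r["region"]).sum()); print(n,fit([(im,b["region"].astype(float))],k,(x,y)))
    if n=="scene":
        e=sil(im,"d",.6605,-.0878,.011); b=max(T,key=lambda r:np.minimum(e,r["region"]).sum()); print("d",fit([(im,b["region"].astype(float))],"d",(.66,-.088),.011)); save(im,"s_%s.png"%k)
print(delta((x,y),float(sys.argv[4])))
E
python3 n.py c .4055 -.342 .076
```

```text
12.25 [ 0.4047 -0.343   0.2807] (array([-0.0002, -0.0001, -1.    ]), np.float64(0.15474736239385462)) 0.9766135714837524
wrist (array([ 0.4106, -0.3442]), np.float64(0.042356846473029064))
top (array([ 0.4056, -0.3455]), np.float64(0.047610508383394645))
scene (array([ 0.4048, -0.3399]), np.float64(0.05305901461829998))
d (array([ 0.6575, -0.0854]), np.float64(0.03920498330336497))
[-0.0853 -0.096  20.475 ]
```

carry_out(claw=[9,9,9,7,7,7,7,7,7,7,2.2,2.2,2.2,2.2,2.2,2.2,2.2,2.2,2.2,2.2], delta_pos=[[-0.2,0.3,1],[0,0.2,2.5],[0,0,3],[0,0,3],[0,0,3],[0,0,3],[0,0,2.5],[0,0,1.6],[0,0,0.8],[0,0,0],[0,0,0],[0,0,0],[0,0,0],[0,0,0],[0,0,0],[0,0,0],[0,0,0],[0,0,0],[0,0,0],[0,0,0]], angular=[[0,0,0],[0,0,0],[0,0,0],[0,0,0],[0,0,0],[0,0,0],[0,0,0],[0,0,0],[0,0,0],[0,0,0],[0,0,0],[0,0,0],[0,0,0],[0,0,0],[0,0,0],[0,0,0],[0,0,0],[0,0,0],[0,0,0],[0,0,0]])

```text
clock: 14.55
position: [0.4104, -0.3435, 0.0768]
ee_rot: [-2.041, -2.389, 0.0]
force: [-0.5, -0.5, 2.3]
width: 0.291
gripper_force: 15.0
```

carry_out(claw=[2.2,2.2,2.2,2.2,2.2,2.2,2.2,2.2,2.2,2.2], delta_pos=[[0,0,-0.5],[0,0,-1.2],[0,0,-2],[0,0,-2.6],[0,0,-2.6],[0,0,-2.6],[0,0,-2.6],[0,0,-2],[0,0,-1.2],[0,0,-0.7]], angular=[[0,0,0],[0,0,0],[0,0,0],[0,0,0],[0,0,0],[0,0,0],[0,0,0],[0,0,0],[0,0,0],[0,0,0]])

```text
clock: 15.55
position: [0.4108, -0.3434, 0.2581]
ee_rot: [2.039, 2.388, 0.0]
force: [0.1, 0.4, -2.1]
width: 0.291
gripper_force: 15.0
```

carry_out(claw=[2.2,2.2,2.2,2.2,2.2,2.2,2.2,2.2,2.2,2.2,2.2,2.2,2.2,2.2,2.2,2.2,2.2,2.2,2.2], delta_pos=[[0.6,0.6,0],[1.2,1.1,0],[1.8,1.7,0],[2.2,2,0],[2.2,2,0],[2.2,2,0],[2.2,2,0],[2.2,2,0],[2.2,2,0],[2.2,2,0],[2.2,2,0],[2.2,2,0],[2.2,2,0],[2.2,2,0],[1.6,1.6,0],[1,1,0],[0.4,0.4,0],[0,0,0],[0,0,0]], angular=[[0,0,0],[0,0,0],[0,0,0],[0,0,0],[0,0,0],[0,0,0],[0,0,0],[0,0,0],[0,0,0],[0,0,0],[0,0,0],[0,0,0],[0,0,0],[0,0,0],[0,0,0],[0,0,0],[0,0,0],[0,0,0],[0,0,0]])

```text
clock: 17.45
position: [0.6425, 0.004, 0.2564]
ee_rot: [2.042, 2.388, -0.002]
force: [0.0, -0.1, -2.4]
width: 0.289
gripper_force: 15.0
```

Run:
```python
from h import *
np.set_printoptions(precision=4,suppress=True)
s=arm.observe(); print(s["clock"],s["position"],s["width"],tilt(),delta((.646,.006),.088))
im=arm.get_image("scene"); save(im,"sc.png")
im=arm.get_image("wrist"); p=s["position"]
for r in arm.trace("flask_c",im):
    if np.minimum(sil(im,"c",p[0],p[1],p[2]-.077),r["region"]).sum()>200: print(fit([(im,r["region"].astype(float))],"c",p[:2],p[2]-.077))
```

```text
17.45 [0.6425 0.004  0.2564] 0.2893950713372033 (array([-0.0007, -0.0009, -1.    ]), np.float64(0.15580457765591285)) [ 0.159   0.3922 16.8391]
(array([0.6433, 0.0034]), np.float64(0.23605673364204283))
```

View pics/sc.png

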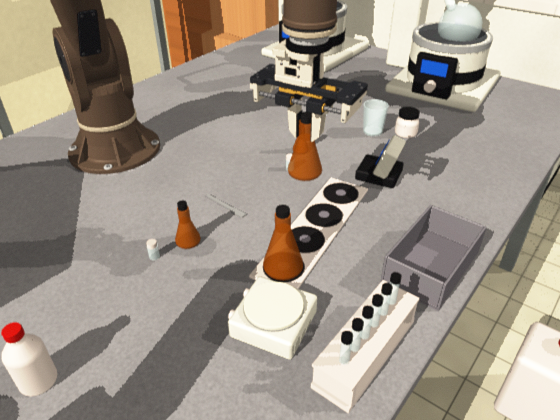

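d stands centred on pad_4 (283,262) and c hangs upright from the gripper at (306,150). Next I lower c by 16.8 cm.

carry_out(claw=[2.2,2.2,2.2,2.2,2.2,2.2,2.2,2.2,2.2,2.2,2.2,2.2], delta_pos=[[0.1,0.2,0.6],[0.1,0.2,1.4],[0,0,2.2],[0,0,2.4],[0,0,2.4],[0,0,2.4],[0,0,2],[0,0,1.4],[0,0,0.8],[0,0,0.6],[0,0,0.4],[0,0,0]], angular=[[0,0,0],[0,0,0],[0,0,0],[0,0,0],[0,0,0],[0,0,0],[0,0,0],[0,0,0],[0,0,0],[0,0,0],[0,0,0],[0,0,0]])

```text
clock: 18.8
position: [0.6467, 0.0078, 0.0908]
ee_rot: [2.04, 2.389, 0.0]
force: [0.7, -0.1, -1.5]
width: 0.292
gripper_force: 15.0
```

carry_out(claw=[2.2,2.2,2.2,2.2], delta_pos=[[0,0,0.1],[0,0,0],[0,0,0],[0,0,0]], angular=[[0,0,0],[0,0,0],[0,0,0],[0,0,0]])

```text
clock: 19.2
position: [0.6467, 0.0078, 0.09]
ee_rot: [2.04, 2.388, 0.0]
force: [1.7, -0.9, -0.4]
width: 0.293
gripper_force: 15.0
```

carry_out(claw=[2.2,2.2,2.2,2.2], delta_pos=[[-0.1,0,0.1],[0,0,0.1],[0,0,0],[0,0,0]], angular=[[0,0,0],[0,0,0],[0,0,0],[0,0,0]])

```text
clock: 19.6
position: [0.6467, 0.0066, 0.0878]
ee_rot: [2.041, 2.388, -0.0]
force: [-0.5, -0.9, 1.1]
width: 0.292
gripper_force: 15.0
```

carry_out(claw=[3,3.4,4.2,6,6,6,9,9,9,9,9,9,9,9], delta_pos=[[0,0,0],[0,0,0],[0,0,0],[0,0,0],[0,0,0],[0,0,0],[0,0,-0.5],[0,0,-1.5],[0,0,-2.5],[0,0,-3.2],[0,0,-3.2],[0,0,-3.2],[0,0,-3],[0,0,-1.5]], angular=[[0,0,0],[0,0,0],[0,0,0],[0,0,0],[0,0,0],[0,0,0],[0,0,0],[0,0,0],[0,0,0],[0,0,0],[0,0,0],[0,0,0],[0,0,0],[0,0,0]])

```text
clock: 21.0
position: [0.6476, 0.0075, 0.2781]
ee_rot: [2.038, 2.386, 0.006]
force: [-0.2, -0.5, 0.5]
width: 0.981
gripper_force: 0.0
```

carry_out(claw=[9,9,9,9,9,9,9,9,9,9,9], delta_pos=[[-0.7,-1.4,0],[-1.4,-2.7,0],[-1.4,-2.7,0],[-1.4,-2.7,0],[-1.4,-2.7,0],[-1.4,-2.7,0],[-1.4,-2.7,0],[-1.3,-2.7,0],[-0.9,-1.6,0],[-0.4,-0.6,0],[0,0,0]], angular=[[0,0,0],[0,0,0],[0,0,0],[0,0,0],[0,0,0],[0,0,0],[0,0,0],[0,0,0],[0,0,0],[0,0,0],[0,0,0]])

```text
clock: 22.1
position: [0.4424, -0.1445, 0.2739]
ee_rot: [2.042, 2.387, -0.001]
force: [-0.0, -0.4, -0.3]
width: 0.981
gripper_force: 0.0
```

```bash
python3 n.py b .443 -.144 .058
```

```text
22.1 [ 0.4424 -0.1445  0.2739] (array([ 0.0002, -0.0006, -1.    ]), np.float64(0.15553019443389576)) 0.9805404135910077
wrist (array([ 0.4458, -0.1455]), np.float64(0.06034985422740524))
top (array([ 0.4418, -0.1465]), np.float64(0.07221324717285948))
scene (array([ 0.4397, -0.1402]), np.float64(0.06785980611483966))
d (array([ 0.658 , -0.0856]), np.float64(0.038350515463917545))
[-0.0933 -0.0523 21.5641]
```

carry_out(claw=[9,9,9,7,7,6,6,6,6,6,1.9,1.9,1.9,1.9,1.9,1.9,1.9,1.9,1.9,1.9], delta_pos=[[-0.1,0.2,1],[0,0,2.6],[0,0,3.2],[0,0,3.2],[0,0,3.2],[0,0,3.2],[0,0,2.6],[0,0,1.7],[0,0,0.8],[0,0,0],[0,0,0],[0,0,0],[0,0,0],[0,0,0],[0,0,0],[0,0,0],[0,0,0],[0,0,0],[0,0,0],[0,0,0]], angular=[[0,0,0],[0,0,0],[0,0,0],[0,0,0],[0,0,0],[0,0,0],[0,0,0],[0,0,0],[0,0,0],[0,0,0],[0,0,0],[0,0,0],[0,0,0],[0,0,0],[0,0,0],[0,0,0],[0,0,0],[0,0,0],[0,0,0],[0,0,0]])

```text
clock: 24.4
position: [0.445, -0.1447, 0.0589]
ee_rot: [2.04, 2.388, -0.0]
force: [-1.5, -0.5, 6.0]
width: 0.256
gripper_force: 15.0
```

carry_out(claw=[1.9,1.9,1.9,1.9,1.9,1.9,1.9,1.9,1.9,1.9], delta_pos=[[0,0,-0.5],[0,0,-1.2],[0,0,-2],[0,0,-2.5],[0,0,-2.5],[0,0,-2.5],[0,0,-2.5],[0,0,-2],[0,0,-1.2],[0,0,-0.6]], angular=[[0,0,0],[0,0,0],[0,0,0],[0,0,0],[0,0,0],[0,0,0],[0,0,0],[0,0,0],[0,0,0],[0,0,0]])

```text
clock: 25.4
position: [0.4452, -0.1446, 0.235]
ee_rot: [2.039, 2.388, 0.001]
force: [-0.3, 0.1, -1.8]
width: 0.256
gripper_force: 15.0
```

carry_out(claw=[1.9,1.9,1.9,1.9,1.9,1.9,1.9,1.9,1.9,1.9,1.9,1.9,1.9,1.9,1.9], delta_pos=[[0.6,0.6,0],[1.2,1.2,0],[1.8,1.9,0],[2,2.1,0],[2,2.1,0],[2,2.1,0],[2,2.1,0],[2,2.1,0],[2,2.1,0],[2,2.1,0],[1.8,1.9,0],[1.2,1.2,0],[0.6,0.8,0],[0,0,0],[0,0,0]], angular=[[0,0,0],[0,0,0],[0,0,0],[0,0,0],[0,0,0],[0,0,0],[0,0,0],[0,0,0],[0,0,0],[0,0,0],[0,0,0],[0,0,0],[0,0,0],[0,0,0],[0,0,0]])

```text
clock: 26.9
position: [0.6316, 0.0991, 0.2329]
ee_rot: [-2.04, -2.388, 0.002]
force: [-1.0, 0.6, -0.7]
width: 0.258
gripper_force: 15.0
```

Run:
```python
from h import *
np.set_printoptions(precision=4,suppress=True)
s=arm.observe(); print(s["clock"],s["position"],s["width"],tilt(),delta((.6312,.0998),.070))
im=arm.get_image("wrist"); save(im,"wb.png"); p=s["position"]
for r in arm.trace("flask_b",im):
    if np.minimum(sil(im,"b",p[0],p[1],p[2]-.059),r["region"]).sum()>100: print(fit([(im,r["region"].astype(float))],"b",p[:2],p[2]-.059))
```

```text
26.9 [0.6316 0.0991 0.2329] 0.25808129154340326 (array([-0.0013, -0.0007, -1.    ]), np.float64(0.15678128608615594)) [ 0.083  -0.0008 16.2932]
(array([0.6322, 0.0995]), np.float64(0.2522376257612975))
```

View pics/wb.png

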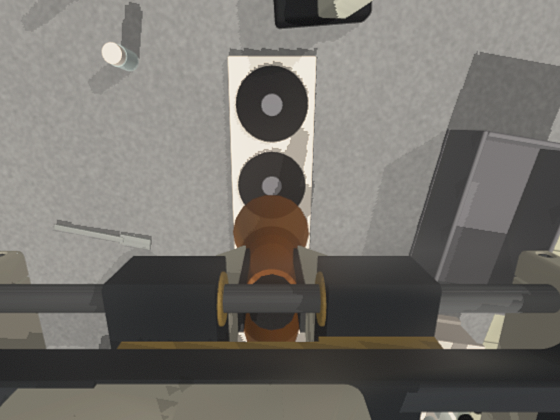

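b hangs upright over pad_2, aligned with the spot at (272,186). I'll lower it.

carry_out(claw=[1.9,1.9,1.9,1.9,1.9,1.9,1.9,1.9,1.9,1.9,1.9,1.9], delta_pos=[[0,0,0.6],[0,0,1.4],[0,0,2.2],[0,0,2.4],[0,0,2.4],[0,0,2.2],[0,0,1.8],[0,0,1.3],[0,0,0.8],[0,0,0.6],[0,0,0.3],[0,0,0]], angular=[[0,0,0],[0,0,0],[0,0,0],[0,0,0],[0,0,0],[0,0,0],[0,0,0],[0,0,0],[0,0,0],[0,0,0],[0,0,0],[0,0,0]])

```text
clock: 28.2
position: [0.6322, 0.0997, 0.0738]
ee_rot: [2.04, 2.389, 0.0]
force: [-0.5, 0.8, -1.2]
width: 0.258
gripper_force: 15.0
```

carry_out(claw=[1.9,1.9,1.9], delta_pos=[[0,0,0.1],[0,0,0],[0,0,0]], angular=[[0,0,0],[0,0,0],[0,0,0]])

```text
clock: 28.5
position: [0.6323, 0.0997, 0.0731]
ee_rot: [2.04, 2.388, 0.001]
force: [0.2, -0.0, -0.8]
width: 0.256
gripper_force: 15.0
```

carry_out(claw=[1.9,1.9,1.9,1.9,1.9], delta_pos=[[0,0,0.1],[0,0,0.1],[0,0,0.1],[0,0,0],[0,0,0]], angular=[[0,0,0],[0,0,0],[0,0,0],[0,0,0],[0,0,0]])

```text
clock: 29.0
position: [0.6321, 0.0997, 0.0701]
ee_rot: [2.04, 2.389, 0.0]
force: [-2.1, -0.8, 4.1]
width: 0.257
gripper_force: 15.0
```

carry_out(claw=[2.7,3.1,4,6,6,6,9,9,9,9,9,9,9,9], delta_pos=[[0,0,0],[0,0,0],[0,0,0],[0,0,0],[0,0,0],[0,0,0],[0,0,-0.5],[0,0,-1.5],[0,0,-2.5],[0,0,-3.2],[0,0,-3.2],[0,0,-3.2],[0,0,-3.2],[0,0,-1.7]], angular=[[0,0,0],[0,0,0],[0,0,0],[0,0,0],[0,0,0],[0,0,0],[0,0,0],[0,0,0],[0,0,0],[0,0,0],[0,0,0],[0,0,0],[0,0,0],[0,0,0]])

```text
clock: 30.4
position: [0.6327, 0.1005, 0.2644]
ee_rot: [2.038, 2.387, 0.006]
force: [0.7, 0.1, 0.2]
width: 0.976
gripper_force: 0.0
```

carry_out(claw=[9,9,9,9,9,9,9,9,9,9,9,9,9], delta_pos=[[1.2,-0.9,0],[2.4,-1.8,0],[2.4,-1.8,0],[2.4,-1.8,0],[2.4,-1.8,0],[2.4,-1.8,0],[2.4,-1.8,0],[2.4,-1.8,0],[2.4,-1.8,0],[2,-1.6,0],[1,-0.9,0],[0.4,-0.4,0],[0,0,0]], angular=[[0,0,0],[0,0,0],[0,0,0],[0,0,0],[0,0,0],[0,0,0],[0,0,0],[0,0,0],[0,0,0],[0,0,0],[0,0,0],[0,0,0],[0,0,0]])

```text
clock: 31.7
position: [0.4148, 0.3061, 0.2597]
ee_rot: [2.039, 2.389, -0.001]
force: [0.0, 0.1, 1.5]
width: 0.978
gripper_force: 0.0
```

```bash
python3 n.py a .415 .307 .043
```

```text
31.7 [0.4148 0.3061 0.2597] (array([ 0.0001, -0.0005, -1.    ]), np.float64(0.15756941892338372)) 0.9780443607187814
wrist (array([0.4175, 0.3052]), np.float64(0.08871738833492693))
top (array([0.4127, 0.3069]), np.float64(0.07807308970099669))
scene (array([0.4109, 0.3133]), np.float64(0.06865725013409618))
d (array([0.6434, 0.0153]), np.float64(0.3646677471636953))
[ 0.1586 -0.0485 21.6521]
```

carry_out(claw=[9,9,9,7,7,6,6,6,6,6,1.6,1.6,1.6,1.6,1.6,1.6,1.6,1.6,1.6,1.6], delta_pos=[[0,0.2,1],[0,0,2.6],[0,0,3.2],[0,0,3.2],[0,0,3.2],[0,0,3.2],[0,0,2.6],[0,0,1.7],[0,0,0.9],[0,0,0],[0,0,0],[0,0,0],[0,0,0],[0,0,0],[0,0,0],[0,0,0],[0,0,0],[0,0,0],[0,0,0],[0,0,0]], angular=[[0,0,0],[0,0,0],[0,0,0],[0,0,0],[0,0,0],[0,0,0],[0,0,0],[0,0,0],[0,0,0],[0,0,0],[0,0,0],[0,0,0],[0,0,0],[0,0,0],[0,0,0],[0,0,0],[0,0,0],[0,0,0],[0,0,0],[0,0,0]])

```text
clock: 34.0
position: [0.4171, 0.3066, 0.0438]
ee_rot: [2.04, 2.389, 0.0]
force: [-0.2, 0.2, 2.8]
width: 0.226
gripper_force: 15.0
```

Run:
```python
from h import *
im=arm.get_image("wrist"); save(im,"wa.png"); im=arm.get_image("scene"); save(im,"sa.png")
a=cv2.imread("pics/wa.png"); b=cv2.imread("pics/sa.png"); cv2.imwrite("pics/ab.png",cv2.resize(np.hstack([a,b]),(800,300)))
s=arm.observe(); print(s["width"],s["gripper_force"],delta((.6168,.1936)))
```

```text
0.22297056881768676 14.987963140010834 [-1.42845534e+01  1.79628726e+01  1.47612395e-03]
```

View pics/ab.png

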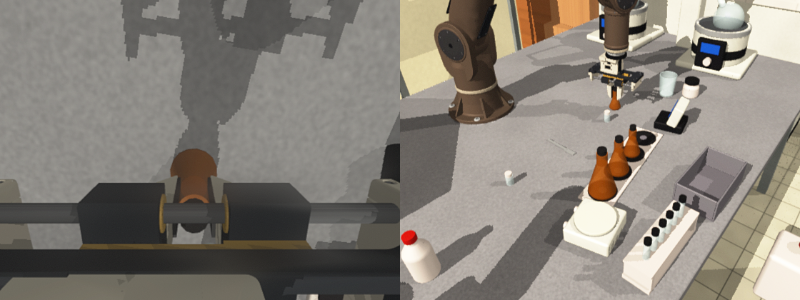

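a is gripped at (195,190) in the wrist view, and d, c and b stand upright on pads 4, 3 and 2. I'll lift a and carry it over.

carry_out(claw=[1.6,1.6,1.6,1.6,1.6,1.6,1.6,1.6,1.6], delta_pos=[[0,0,-0.5],[0,0,-1.2],[0,0,-2],[0,0,-2.5],[0,0,-2.5],[0,0,-2.5],[0,0,-1.6],[0,0,-0.8],[0,0,-0.4]], angular=[[0,0,0],[0,0,0],[0,0,0],[0,0,0],[0,0,0],[0,0,0],[0,0,0],[0,0,0],[0,0,0]])

```text
clock: 35.0
position: [0.4172, 0.3067, 0.1847]
ee_rot: [2.04, 2.388, 0.002]
force: [-0.0, 0.2, -0.6]
width: 0.229
gripper_force: 15.0
```

carry_out(claw=[1.6,1.6,1.6,1.6,1.6,1.6,1.6,1.6,1.6,1.6,1.6,1.6,1.6], delta_pos=[[-0.5,0.6,0],[-1,1.2,0],[-1.5,1.9,0],[-1.7,2.1,0],[-1.7,2.1,0],[-1.7,2.1,0],[-1.7,2.1,0],[-1.7,2.1,0],[-1.4,1.9,0],[-0.9,1.2,0],[-0.5,0.7,0],[0,0,0],[0,0,0]], angular=[[0,0,0],[0,0,0],[0,0,0],[0,0,0],[0,0,0],[0,0,0],[0,0,0],[0,0,0],[0,0,0],[0,0,0],[0,0,0],[0,0,0],[0,0,0]])

```text
clock: 36.3
position: [0.6163, 0.1943, 0.1835]
ee_rot: [-2.039, -2.389, 0.0]
force: [-1.0, 0.0, -1.3]
width: 0.227
gripper_force: 15.0
```

Run:
```python
from h import *
np.set_printoptions(precision=4,suppress=True)
s=arm.observe(); print(s["clock"],s["position"],s["width"],tilt(),delta((.6168,.1936),.055))
im=arm.get_image("wrist"); save(im,"wa2.png"); p=s["position"]
```

```text
36.3 [0.6163 0.1943 0.1835] 0.22652163046142648 (array([-0.0009,  0.0004, -1.    ]), np.float64(0.1580675697014769)) [-0.0795  0.0484 12.8538]
```

View pics/wa2.png

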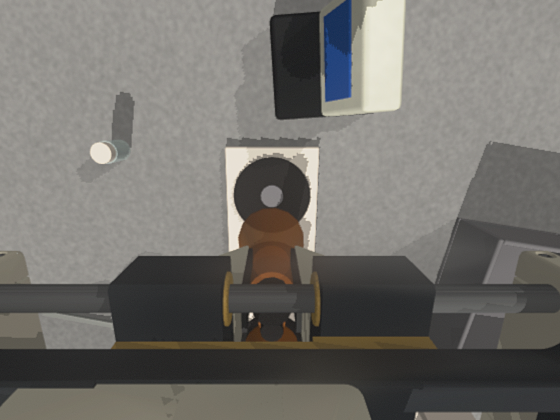

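a is in line over pad_1 (spot at (272,196)) and the controller is clear of the gripper. I'll lower it.

carry_out(claw=[1.6,1.6,1.6,1.6,1.6,1.6,1.6,1.6,1.6,1.6], delta_pos=[[-0.1,0,0.6],[0,0,1.4],[0,0,2.2],[0,0,2.2],[0,0,2],[0,0,1.6],[0,0,1.2],[0,0,0.8],[0,0,0.6],[0,0,0]], angular=[[0,0,0],[0,0,0],[0,0,0],[0,0,0],[0,0,0],[0,0,0],[0,0,0],[0,0,0],[0,0,0],[0,0,0]])

```text
clock: 37.35
position: [0.6171, 0.1924, 0.0572]
ee_rot: [-2.04, -2.389, 0.001]
force: [0.0, -0.5, -1.0]
width: 0.224
gripper_force: 15.0
```

carry_out(claw=[1.6,1.6,1.6], delta_pos=[[0,0,0.1],[0,0,0],[0,0,0]], angular=[[0,0,0],[0,0,0],[0,0,0]])

```text
clock: 37.65
position: [0.6176, 0.1926, 0.0573]
ee_rot: [2.04, 2.388, 0.001]
force: [0.3, 0.8, -0.4]
width: 0.225
gripper_force: 15.0
```

carry_out(claw=[1.6,1.6,1.6,1.6], delta_pos=[[0,0,0.1],[0,0,0.1],[0,0,0],[0,0,0]], angular=[[0,0,0],[0,0,0],[0,0,0],[0,0,0]])

```text
clock: 38.05
position: [0.6175, 0.1925, 0.0549]
ee_rot: [2.04, 2.389, 0.0]
force: [-0.1, 1.0, 0.9]
width: 0.225
gripper_force: 15.0
```

Contact. I'll release, rise, and back away toward −x for a check.

carry_out(claw=[2.4,2.8,3.6,6,6,6,9,9,9,9,9,9,9], delta_pos=[[0,0,0],[0,0,0],[0,0,0],[0,0,0],[0,0,0],[0,0,0],[0,0,-0.5],[0,0,-1.5],[0,0,-2.5],[0,0,-3.2],[0,0,-3.2],[0,0,-3.2],[0,0,-3.2]], angular=[[0,0,0],[0,0,0],[0,0,0],[0,0,0],[0,0,0],[0,0,0],[0,0,0],[0,0,0],[0,0,0],[0,0,0],[0,0,0],[0,0,0],[0,0,0]])

```text
clock: 39.35
position: [0.6172, 0.1927, 0.2306]
ee_rot: [2.04, 2.389, 0.002]
force: [-0.9, 0.4, -0.1]
width: 0.977
gripper_force: 0.0
```

carry_out(claw=[9,9,9,9,9,9,9,9,9,9], delta_pos=[[0,-1.5,-0.5],[0,-2.5,-0.5],[0,-2.5,0],[0,-2.5,0],[0,-2.5,0],[0,-2.5,0],[0,-2.5,0],[0,-1.5,0],[0,-0.5,0],[0,0,0]], angular=[[0,0,0],[0,0,0],[0,0,0],[0,0,0],[0,0,0],[0,0,0],[0,0,0],[0,0,0],[0,0,0],[0,0,0]])

```text
clock: 40.35
position: [0.4346, 0.1637, 0.2387]
ee_rot: [2.039, 2.388, 0.001]
force: [0.4, 0.9, -0.1]
width: 0.983
gripper_force: 0.0
```

Run:
```python
from h import *
np.set_printoptions(precision=4,suppress=True)
G=dict(a=(.6168,.1936),b=(.6312,.0998),c=(.646,.006),d=(.6605,-.0876)); F=[]
for n in ["top","scene"]:
    im=arm.get_image(n); T=arm.trace("flask_a",im)
    f=im["frame"].copy()
    for k,g in G.items():
        e=sil(im,k,*g,.011); b=max(T,key=lambda r:np.minimum(e,r["region"]).sum()); print(n,k,g,fit([(im,b["region"].astype(float))],k,g,.011))
        E=np.array([proj(im,(g[0]+.042*np.cos(a),g[1]+.042*np.sin(a),.011)) for a in np.linspace(0,6.28,50)]); cv2.polylines(f,[E.astype(np.int32)],True,(0,255,0),1)
    F.append(cv2.resize(f[100:310,150:430],(400,300)))
cv2.imwrite("pics/fin.png",np.hstack(F)[:,:,::-1])
```

```text
top a (0.6168, 0.1936) (array([0.6146, 0.1918]), np.float64(0.06611188164586224))
top b (0.6312, 0.0998) (array([0.631 , 0.0994]), np.float64(0.12068965517241381))
top c (0.646, 0.006) (array([0.6442, 0.0057]), np.float64(0.0911906400550585))
top d (0.6605, -0.0876) (array([ 0.6584, -0.0911]), np.float64(0.04742283488163024))
scene a (0.6168, 0.1936) (array([0.6132, 0.1987]), np.float64(0.1090106250862426))
scene b (0.6312, 0.0998) (array([0.629 , 0.1045]), np.float64(0.08491853278754313))
scene c (0.646, 0.006) (array([0.6429, 0.0115]), np.float64(0.08578991073282127))
scene d (0.6605, -0.0876) (array([ 0.6573, -0.0855]), np.float64(0.053457608660837264))
```

View pics/fin.png

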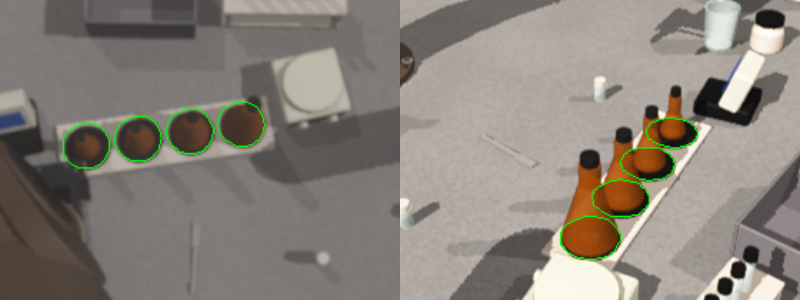

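The final view shows all four flasks upright and centred in their pad outlines, with the largest at (242,124) next to the stirrer and the smallest at (86,146). Handing in.

```bash
python3 -c "
from cell import arm
print(arm.sign_off())"
```

```text
the job is handed in; nothing more can be done
None
```

The job is handed in: the four flasks stand upright on the pads in size order, largest next to the stirrer, each within a few millimetres of its pad's centre in the last pictures; it took about 40 s.

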